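# Lock the lever coupling onto the waste-toner container

### The job

Close the grey waste-toner container for collection: take the loose lever coupling, put it over the container's upright grooved adaptor and push it fully home against the drag of the sealing ring while both levers are still up. Then swing its two cam levers down to their stops one after the other, gently, without forcing anything, and let go. Leave the other things on the worktop where they are.

Things in the scene. Friction and masses are not known exactly. Their poses are not given: they have to be found in the camera images.
- container: Grey plastic waste-toner container, 120 (its x) x 150 (its y) x 50 mm high; it stands fast and does not move. Origin: centre of its underside, z up. In the middle of its top an upright grooved aluminium adaptor (see neck_top).
- neck_top (a point): Centre of the flat top face of the adaptor, on its axis, 113 mm above the worktop. The adaptor is round, 40 mm in diameter, its top edge bevelled 3.5 mm; a groove of 32 mm diameter runs round it from 11.5 to 27 mm below the top. A black rubber sealing ring, 25 mm across, stands 6 mm proud of this face.
- seat (a point): Point on the adaptor axis 76 mm above the worktop, 37 mm below neck_top: the coupling's origin comes to lie here when the coupling is fully home. It can turn freely about the axis, so any yaw will do.
- seal (a joint): How far the sealing ring has been pushed down, m: 0 standing 6 mm proud, 0.006 level with the adaptor's top. It drags with about 9 N all the way and stays where it is left. The coupling is home when its inner roof meets the adaptor's hard top.
- coupling: Loose aluminium lever coupling, 0.2 to 0.45 kg, starting upright on its open skirt. Origin: centre of the skirt's rim (lower, open end); z up. Skirt 54 mm outside, bore 42 mm (1 mm clear of the adaptor all round), 37 mm deep inside; body 43 mm high. Levers on its +y and -y sides. Pressing one tilts the coupling by up to 5 degrees until both are down.
- tail_grip (a point): Point on the axis of the coupling's round hose tail, 69 mm above its origin: middle of the grip. The tail is 30 mm in diameter, from 50 to 88 mm above the origin. Close the fingers along the coupling's x, clear of the levers.
- lever_a (a joint): Angle of the steel cam lever on the coupling's +y side, rad. 0: up, outward and 50 degrees above level; grows as it swings outward and down to its stop at 1.6 (outward, 42 degrees below level); on the adaptor it may come tight at 1.5, its cam nose bearing under the groove's upper shoulder. Friction 0.22 N m (about 4 N at the tip) all the way; stays where left.
- lever_b (a joint): The same for the lever on the -y side.
- lever_a_pivot (a point): Lever a's pivot: 30 mm from the coupling's axis, 22 mm above its origin. Pivot axis level, along the coupling's x.
- lever_b_pivot (a point): Lever b's pivot, as for a, on the -y side.
- lever_a_tip (a point): Centre of the round paddle (18 mm across, 6 mm thick) at the end of lever a, 56 mm from its pivot; the bar between is 12 mm wide, 6 mm thick.
- lever_b_tip (a point): Centre of the paddle of lever b.
- clip_tub: Bystander: round tub of paper clips with black lid, 55 mm across, 37 mm high; origin under its centre.
- mug: Bystander: white spotted mug, 82x114x91 mm.
- eraser: Bystander: dark blue and white eraser, 22x58x12 mm.
- glue_stick: Bystander: lying glue stick, 25x90x25 mm.

How it is judged:
On the way, in this order (a step that is already met when the one before it is completed fails the run):
1. the coupling is fully home on the adaptor (within 1.8 mm) with both levers still up (z of coupling in the frame of seat between -0.003 and 0.0018 m and horizontal distance between coupling and seat below 0.003 m and angle between coupling's own z axis and vertical below 0.07 rad and value of joint each of lever_a, lever_b below 0.6 rad), for 0.2 s.
2. one lever is down while the other is still up (((value of joint lever_a above 1.4 rad and value of joint lever_b below 0.6 rad) or (value of joint lever_b above 1.4 rad and value of joint lever_a below 0.6 rad))), for 0.2 s.
3. both levers are down (value of joint each of lever_a, lever_b above 1.4 rad), for 0.2 s.
At the end, for the whole second after the job is handed in: The coupling stands fully home on the adaptor (its origin within 1.8 mm in height and 3 mm sideways of the seat, tilted less than 4 degrees), both levers are down (over 1.4 rad), and it is at rest (all of step 3 and z of coupling in the frame of seat between -0.003 and 0.0018 m and horizontal distance between coupling and seat below 0.003 m and angle between coupling's own z axis and vertical below 0.07 rad and linear speed of coupling below 0.02 m/s); the robot touches nothing.
It fails at once if the coupling is forced against the container (over 33 N) (contact force between coupling and container above 33 N).
It fails at once if a lever is forced by the fingers (over 30 N) (contact force between the fingers and lever_a above 30 N or contact force between the fingers and lever_b above 30 N).
It fails at once if a bystander (clip tub, mug, eraser or glue stick) is moved by more than 20 mm (distance of any of clip_tub, mug, eraser, glue_stick from where it was at the start of the episode above 0.02 m).
It also fails if it takes over 72 s, if anything falls off the work surface, if the arm or the gripper's body presses on something with over 40 N, if the wrist force passes 120 N, or if a joint passes its speed limit or range.

### The arm

A 6-joint arm with a two-finger parallel gripper is mounted at the origin on a cart in front of the work surface, level with it; the furniture and walls round the work are solid. World frame = base frame: x ahead of the robot, y to its left, z up, the work surface at z = 0. Lengths are in m, angles in rad, forces in N, time in s.
With the tool pointing down it reaches from about 0.3 to 0.775 m from the base axis. Payload 14.6 kg.
Tool frame: the origin (TCP) lies midway between the tips of the shut fingers; the grasp point (between the pads) lies 19 mm behind it (ctrl.grip_depth is the distance from the TCP to the grasp point, in m); z points along the fingers, x is the direction in which the jaws open and shut, and the axes are right-handed (so a half turn about z gives the same grasp; the last joint's range is limited). The gripper opens to 94 mm and grips with 3 to 60 N. Pads are 16 mm wide; open, the fingers measure 119 mm over their backs; the gripper's body (75 mm by 177 mm) begins 78 mm behind the grasp point.
Start: joints at [1.152, 0.3, 1.521, -0, 1.321, -0.067], TCP at [0.19, 0.516, 0.205] pointing down, gripper open.
Joint ranges: [-3.03, 3.03], [-0.79, 2.21], [0.23, 2.52], [-1.04, 4.18], [0, 3.07], [-2.55, 2.55]. Speed limits (rad/s): [2.22, 2.22, 2.57, 3.14, 3.14, 3.14].

### API

Orientations are given as a rotation vector (axis times angle).
In Python, from bench import ctrl gives the robot as it stands.
- The arm moves only by the shell command python3 -m jog 'ROWS' [OPENING]. ROWS is JSON, a list that holds one entry, the list of rows, each a list of 4 numbers: the shift along the tool's x, y, z in mm, then the turn about the tool's z in degrees. A call has 1 to 8 rows; each row is the pose to reach, as a shift and turn from the pose commanded when the call began, along the tool's axes at that moment; what a row does not reach only later rows make up. A row lasts 1/8 s, in which the tool goes at most 62.5 mm and 10.7 degrees, less where a joint would pass 70% of its speed; a pose out of reach is approached as far as the arm can. A call with a gripper value outside its range is refused whole. OPENING is the opening in per cent of the stroke, from 0 (shut) to 100 (fully open), set as the call begins (- or left out, the last holds). The fingers move at their own pace and stop on an object; the grip force is fixed at half the most. Time passes only in rows, so rows that repeat a pose let the fingers close. It gives the time, the measured TCP pose, the force and the opening at its end, in the units of the state.
- ctrl.observe(): the state, without advancing time (a new reading comes with each control period).
- ctrl.capture(name): name is "side" or "top" or "wrist"; returns (picture, depth): 420x560x3 uint8, blue, green, red; 420x560 float32, m along the optical axis (not along the pixel's ray), 0 where there is no reading.
- ctrl.camera_params(name): a dict with "fx", "fy", "cx", "cy" (pixels), "k1" (the pictures are not rectified: a ray, as slopes to the right and down, at radius r is drawn at 1 + k1 r^2 times it, then the intrinsics apply), "pose" (4x4, takes a point from camera to world coordinates); the wrist camera has in their place "tool_from_camera" (4x4, takes a point from camera to tool coordinates, whose origin is the TCP and whose axes are the tool frame's). Camera axes: x right, y up, looking along -z (the intrinsics and any distortion apply to the point x, -y, -z); pixel columns grow to the right and rows downward; lengths in m; the calibration is good to about 2 mm. A picture is of the moment at which its call begins: read the wrist's pose just before it. camera_params takes no time and is no camera call.
- ctrl.job_done(): hands the job in, once; it reports no verdict.
The state is a dict: "time": time; "q": joint angles; "qd": joint speeds; "joint_efforts": joint torques, N m; "tool_pos": TCP position; "eef_rot": TCP orientation; "ft_force": force on the tool from outside, world axes, zero at the start; "torque": the same for the moment, N m; "finger_gap": finger opening in m.
Only numpy, scipy, OpenCV 4.12 (cv2) and the standard library are available. Lean on these libraries where they do the work, as an engineer would, in place of code of your own. Each camera call takes 0.05 s, during which the arm holds its last target.

## Working session

There is one attempt and no reset: what is moved stays moved. The work goes in short steps, Python scripts to look and compute and a shell command to move; the robot and the scene stay as the last step left them, time stands still between calls to the robot, and variables do not carry over. Pictures are saved under pics/ and viewed, and the job is handed in when it is done.

```bash
ls; mkdir -p pics; python3 - <<'E'
from bench import ctrl
import cv2,numpy as np
print(ctrl.observe())
for n in("side","top","wrist"):
    p,d=ctrl.capture(n); cv2.imwrite(f"pics/{n}0.png",p); np.save(f"pics/{n}0.npy",d)
    print(n,ctrl.camera_params(n))
E
```

```text
pics
{'time': 0.0, 'q': array([ 1.15242140e+00,  3.00474500e-01,  1.52155598e+00, -3.00121150e-05,
        1.32072426e+00, -6.65997647e-02]), 'qd': array([-0.00022911, -0.00042593,  0.00057838,  0.00176525, -0.00022689,
        0.00164566]), 'joint_efforts': array([-5.75506929e-04, -5.31810665e+01, -3.52729046e+01,  7.08401855e-02,
        2.43904372e-02, -1.34328266e-04]), 'tool_pos': array([0.18941492, 0.51607784, 0.20489509]), 'eef_rot': array([ 2.57536103e+00,  1.79810716e+00, -1.53901887e-03]), 'ft_force': array([ 0.20162035,  0.5578413 , -0.18563007]), 'torque': array([0.006997  , 0.05003905, 0.00622555]), 'finger_gap': 0.0939419802532171}
side {'fx': 511.627600967652, 'fy': 511.627600967652, 'cx': 279.60233172147457, 'cy': 206.59088246763386, 'k1': 0.03399977607633545, 'pose': array([[ 0.93352495,  0.20986766, -0.29066601, -0.00859795],
       [-0.35841987,  0.52790824, -0.76996629, -1.23214207],
       [-0.00814604,  0.82296322,  0.56803625,  1.07692158],
       [ 0.        ,  0.        ,  0.        ,  1.        ]])}
top {'fx': 461.3089922933035, 'fy': 461.3089922933035, 'cx': 278.4876358967926, 'cy': 211.12494300768657, 'k1': -0.003692265015949783, 'pose': array([[-0.01067863,  0.98709433, -0.15978346,  0.26846379],
       [-0.99985798, -0.00845706,  0.0145772 ,  0.0960748 ],
       [ 0.01303777,  0.15991643,  0.98704445,  1.51731463],
       [ 0.        ,  0.        ,  0.        ,  1.        ]])}
wrist {'fx': 333.41727916730366, 'fy': 333.41727916730366, 'cx': 280.75667150329656, 'cy': 208.4442023254601, 'k1': 0.022060179800696134, 'tool_from_camera': array([[ 9.99999636e-01,  2.27729220e-04,  8.22584062e-04,
        -3.17122612e-04],
       [ 4.54133195e-04, -9.57969131e-01, -2.86870944e-01,
        -8.41726258e-02],
       [ 7.22681242e-04,  2.86871213e-01, -9.57968885e-01,
        -1.78930319e-01],
       [ 0.00000000e+00,  0.00000000e+00,  0.00000000e+00,
         1.00000000e+00]])}
```

View pics/side0.png

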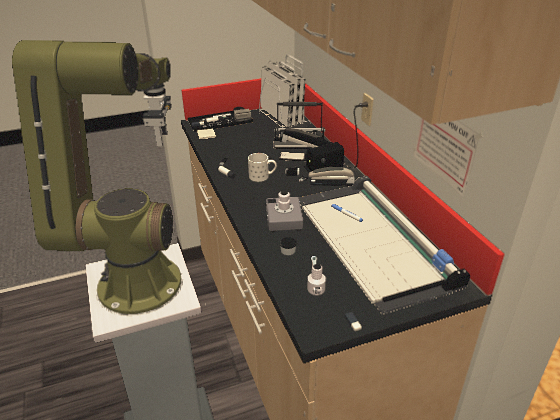

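View pics/top0.png

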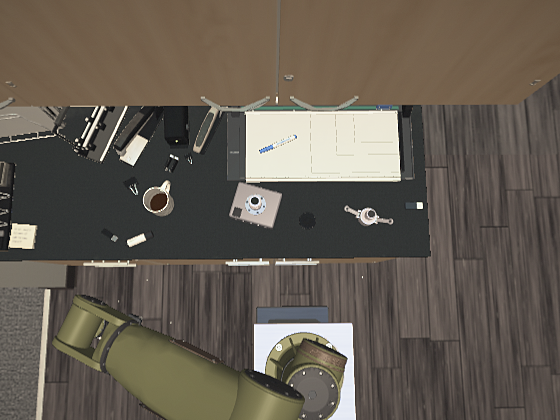

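View pics/wrist0.png

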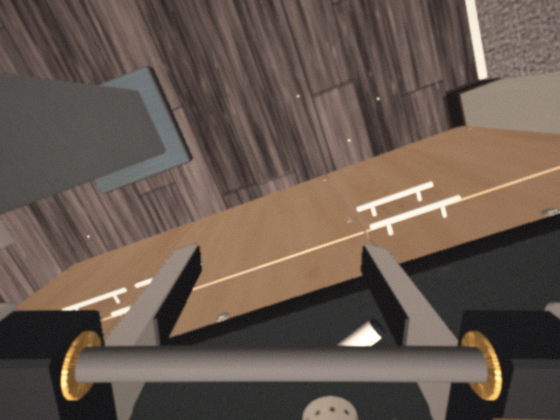

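```bash
cat > h.py <<'E'
import numpy as np,cv2
from bench import ctrl
from scipy.spatial.transform import Rotation as R
def campose(n,obs=None):
    c=ctrl.camera_params(n)
    if n!="wrist": return c,c["pose"]
    T=np.eye(4);T[:3,:3]=R.from_rotvec(obs["eef_rot"]).as_matrix();T[:3,3]=obs["tool_pos"]
    return c,T@c["tool_from_camera"]
def ray(n,u,v,obs=None):
    c,P=campose(n,obs)
    K=np.array([[c["fx"],0,c["cx"]],[0,c["fy"],c["cy"]],[0,0,1]])
    xy=cv2.undistortPoints(np.array([[[u,v]]],float),K,np.array([c["k1"],0,0,0,0]))[0,0]
    d=np.array([xy[0],-xy[1],-1.]); return P[:3,3],P[:3,:3]@d
def at_z(n,u,v,z,obs=None):
    o,d=ray(n,u,v,obs); return o+d*(z-o[2])/d[2]
def at_d(n,u,v,dep,obs=None):
    o,d=ray(n,u,v,obs); return o+d*dep
def proj(n,p,obs=None):
    c,P=campose(n,obs); q=np.linalg.inv(P)@np.append(p,1)
    s=np.array([q[0],-q[1]])/-q[2]; s=s*(1+c["k1"]*(s@s))
    return c["fx"]*s[0]+c["cx"],c["fy"]*s[1]+c["cy"]
def cloud(n,D,obs=None):
    c,P=campose(n,obs);h,w=D.shape
    K=np.array([[c["fx"],0,c["cx"]],[0,c["fy"],c["cy"]],[0,0,1]])
    v,u=np.mgrid[:h,:w]
    xy=cv2.undistortPoints(np.stack([u,v],-1).reshape(-1,1,2).astype(float),K,np.array([c["k1"],0,0,0,0]))[:,0].reshape(h,w,2)
    X=np.stack([xy[...,0]*D,-xy[...,1]*D,-D],-1)
    return X@P[:3,:3].T+P[:3,3]
E
python3 - <<'E'
from h import *
D=np.load("pics/top0.npy");C=cloud("top",D)
for u,v in[(369,213),(353,211),(385,217),(256,203),(307,220),(345,206),(395,218)]:print(u,v,C[v,u].round(4))
I=cv2.imread("pics/top0.png");cv2.imwrite("pics/tc.png",cv2.resize(I[170:240,220:430],None,fx=3.8,fy=3.8,interpolation=cv2.INTER_CUBIC))
np.set_printoptions(linewidth=250)
print((C[200:230:1,340:400:2,2]*1000).round().astype(int))
I=cv2.imread("pics/side0.png");cv2.imwrite("pics/sc.png",cv2.resize(I[180:310,250:350],None,fx=4.5,fy=4.5,interpolation=cv2.INTER_CUBIC))
E
```

```text
369 213 [ 0.4906 -0.2086  0.093 ]
353 211 [ 0.5063 -0.1684  0.0379]
385 217 [ 0.4915 -0.282  -0.0021]
256 203 [0.521  0.1444 0.1177]
307 220 [ 0.479  -0.0185  0.0306]
345 206 [ 0.5299 -0.1494 -0.0022]
395 218 [ 0.4878 -0.3154 -0.0022]
[[  -1   -4    2   -1    2    1   -3    3   -4    0    1    2   -3   -5   -4    0    3    1   -3    2   -2   -6   -2   -3    3   -1    1   -6   -1    1]
 [  -4   -3   -1    1   -3    0   -2    5    6   -2   -4   -2    2   -2   -4    1    1    0    3   -2    4    2   -5   -2   -7   -1   -1    0    2    0]
 [   1    0   -4    5   -2   -5    1   -3    2    3    5   -3   -4   -1   -2    2   -6    8    3    3    4    4    2   -3    1    2    2   -6    1    0]
 [   1    0   -7    0    4    3    2    4    5    1   -4   -3   -2    2   -5   -1   -7   -3   -1   -7   -2    3    6    2    2   -2   -6   -1    0   -4]
 [   1   -2    7   -3    1   -2    2   -4   -2   -1   -3    1    2   -6   -3    6    7    4    4   -3   -4   -2    1   -3    2    4   -7   -1   -3    0]
 [  -3    1   -2   -2   -3    1    6    0    1    1    0   -4   -1   -2   -8    0    9    3    1   -
[... 3025 characters left out ...]
2   19   22    2    3    0   -3    2   -1    4    4    0   -6   -4   -4    3    3   -2]
 [   1    0   -7   -2   -2    0    0   -5    2    3   -3    0   -3   -5   -4    3   -2    4   -7   -6    1   -6    3   -5   -1   -3   -2    2    1   -2]
 [  -3   -2   -1    4    2    2   -2   -1   -2   -1   -1    0    3   -2   -3    0    0    9   -4    3   -7    0   -4 1517   -4   -5   -6    2    0    0]
 [  -1    1    1    3   -2   -1   -4    3    0   -6   -6   -4    0    6   -5   -1   -6   -4   -5   -4    0    6    0   -5    0    4   -2    1    0   -4]
 [  -6   -1    3   -3   -5    2    4   -4   -3   -8   -3    3   -7   -5   -3    3    1    0    6   -1    0   -3   -1    0    0    1    1   -2   -5    1]]
```

View pics/tc.png

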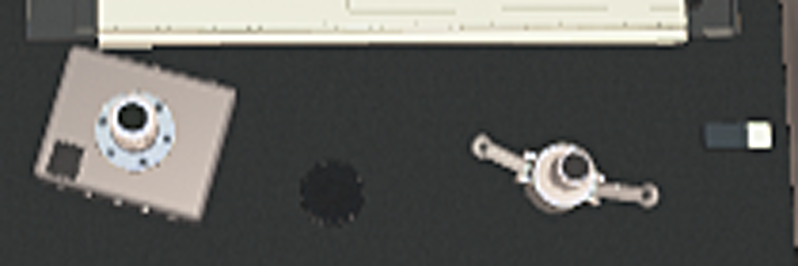

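View pics/sc.png

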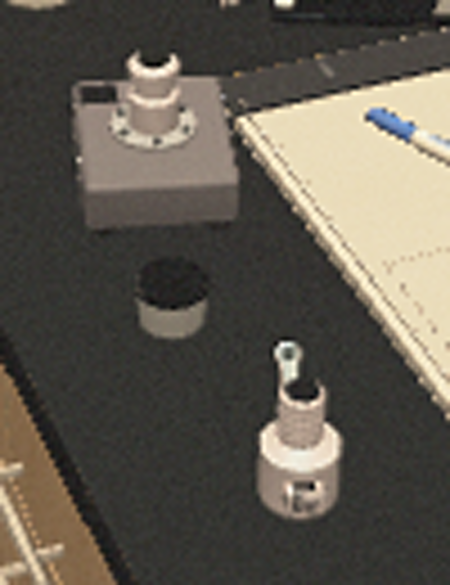

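```bash
cat >> h.py <<'E'
def tool_delta(p,obs=None):
    obs=obs or ctrl.observe(); M=R.from_rotvec(obs["eef_rot"]).as_matrix()
    return (M.T@(np.array(p)-obs["tool_pos"])*1000).round(1)
E
python3 - <<'E'
from h import *
o=ctrl.observe();print(R.from_rotvec(o["eef_rot"]).as_matrix().round(3))
L=at_z("top",347.1,208.7,.065);Rr=at_z("top",390.5,221.3,.065);t=at_z("top",370.8,212.9,.088)
print(L,Rr,t,(L+Rr)/2,np.linalg.norm(L-Rr),np.degrees(np.arctan2(*(L-Rr)[[1,0]])))
print("neck",at_z("top",255.0,200.8,.119))
# side tail top (302,388)/4.5+(250,180); adaptor top (153,62)
print(at_z("side",250+302/4.5,180+388/4.5,.088),at_z("side",250+153/4.5,180+62/4.5,.115))
C=cloud("top",np.load("pics/top0.npy"))
for v in range(60,112,8): print(v,C[v,200:420:40].round(2).tolist())
g=C[195:215,240:275,2]; 
P=C[190:220,235:280].reshape(-1,3);m=P[:,2]>.105;print(P[m].mean(0),m.sum())
P=C[195:235,340:400].reshape(-1,3);m=(P[:,2]>.078)&(P[:,2]<.2);print(P[m].mean(0),m.sum())
E
```

```text
[[ 0.345  0.939 -0.   ]
 [ 0.939 -0.345 -0.001]
 [-0.001 -0.    -1.   ]]
[ 0.50954271 -0.14494875  0.065     ] [ 0.46763431 -0.28225958  0.065     ] [ 0.49169747 -0.21539165  0.088     ] [ 0.48858851 -0.21360416  0.065     ] 0.14356385133890193 73.02737831288863
neck [0.52765859 0.14742779 0.119     ]
[ 0.48939233 -0.2168375   0.088     ] [0.52541789 0.13846162 0.115     ]
60 [[0.64, 0.21, 0.8], [0.64, 0.15, 0.8], [0.64, 0.08, 0.8], [0.64, 0.01, 0.8], [0.64, -0.05, 0.8], [0.64, -0.12, 0.8]]
68 [[0.64, 0.22, 0.77], [0.64, 0.15, 0.77], [0.64, 0.08, 0.77], [0.64, 0.01, 0.77], [0.64, -0.06, 0.77], [0.64, -0.13, 0.77]]
76 [[0.64, 0.22, 0.74], [0.64, 0.15, 0.74], [0.64, 0.08, 0.74], [0.64, 0.01, 0.74], [0.64, -0.07, 0.74], [0.64, -0.14, 0.74]]
84 [[0.64, 0.23, 0.71], [0.64, 0.15, 0.71], [0.64, 0.08, 0.71], [0.64, 0.0, 0.71], [0.64, -0.07, 0.7], [0.64, -0.15, 0.7]]
92 [[0.64, 0.23, 0.67], [0.64, 0.16, 0.67], [0.64, 0.08, 0.67], [0.64, 0.0, 0.67], [0.64, -0.08, 0.67], [0.64, -0.16, 0.67]]
100 [[0.64, 0.24, 0.63], [0.64, 0.16, 0.63], [0.64, 0.08, 0.63], [0.64, -0.0, 0.63], [0.64, -0.08, 0.63], [0.64, -0.17, 0.63]]
108 [[0.88, 0.34, 0.0], [0.62, 0.16, 0.65], [0.87, 0.06, 0.02], [0.62, -0.0, 0.65], [0.87, -0.21, 0.02], [0.87, -0.35, 0.02]]
[0.52358249 0.14816786 0.13656046] 127
[ 0.48788044 -0.21487704  0.08758726] 74
```

```bash
python3 -m jog '[[[-583,534,0,87],[-583,534,0,87],[-583,534,0,87],[-583,534,0,87],[-583,534,0,87],[-583,534,0,87],[-583,534,0,87],[-583,534,0,87]]]' 100; python3 - <<'E'
from h import *
o=ctrl.observe();M=R.from_rotvec(o["eef_rot"]).as_matrix();print(tool_delta([.49,-.215,.2],o),np.degrees(np.arctan2(M[1,0],M[0,0])))
E
```

```text
time: 1.15
tool_pos: [0.3798, 0.0518, 0.2056]
eef_rot: [-3.109, 0.45, -0.001]
ft_force: [0.6, 1.3, 0.4]
finger_gap: 0.094
[181.2 224.7   5.7] -16.45373304587967
```

```bash
python3 -m jog '[[[181,225,6,1],[181,225,6,1],[181,225,6,1],[181,225,6,1],[181,225,6,1],[181,225,6,1],[181,225,6,1]]]' 100; python3 - <<'E'
from h import *
o=ctrl.observe();p,d=ctrl.capture("wrist");cv2.imwrite("pics/w1.png",p);np.savez("pics/w1.npz",d=d,t=o["tool_pos"],r=o["eef_rot"])
print(o["tool_pos"],o["eef_rot"])
C=cloud("wrist",d,o);m=(C[...,2]>.078)&(C[...,2]<.1)&(np.hypot(C[...,0]-.49,C[...,1]+.215)<.03);print(m.sum(),C[m].mean(0),C[m].min(0),C[m].max(0))
E
```

```text
time: 2.02
tool_pos: [0.4907, -0.212, 0.1992]
eef_rot: [-3.106, 0.467, 0.001]
ft_force: [-0.6, 0.1, -0.2]
finger_gap: 0.0938
[ 0.49070616 -0.2119999   0.19917771] [-3.10636520e+00  4.66890582e-01  1.07580791e-03]
862 [ 0.49038972 -0.21393801  0.08752503] [ 0.47516957 -0.2305392   0.07813469] [ 0.50514355 -0.20057226  0.09099743]
```

View pics/w1.png

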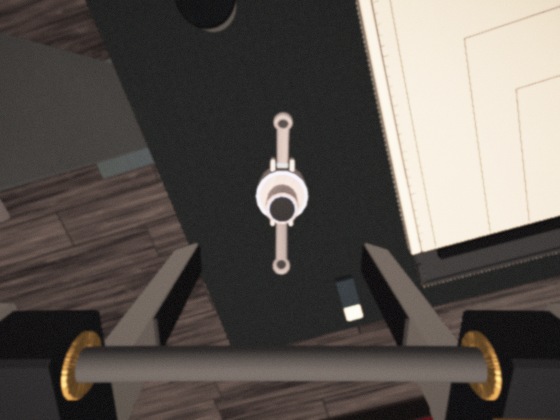

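```bash
python3 - <<'E'
from h import *
o=ctrl.observe()
a=at_z("wrist",282,207.5,.088,o);print(a)
t1=at_z("wrist",283.2,120.5,.065,o);t2=at_z("wrist",281,266,.065,o);print(t1,t2,(t1+t2)/2,np.degrees(np.arctan2(*(t1-t2)[[1,0]])),np.linalg.norm(t1-t2))
M=R.from_rotvec(o["eef_rot"]).as_matrix();print(np.degrees(np.arctan2(M[1,0],M[0,0])),M.round(4))
print(tool_delta([.4902,-.2155,.052],o))
E
```

```text
[ 0.49080486 -0.21445963  0.088     ]
[ 0.51403246 -0.1425245   0.065     ] [ 0.46937246 -0.2811072   0.065     ] [ 0.49170246 -0.21181585  0.065     ] 72.13781517810692 0.1456010996721087
-17.061997317940957 [[ 9.560e-01 -2.934e-01 -2.000e-04]
 [-2.934e-01 -9.560e-01  2.000e-04]
 [-3.000e-04 -1.000e-04 -1.000e+00]]
[  0.6   3.8 147.5]
```

```bash
python3 -m jog '[[[0,2.5,40,0],[0,2.5,80,0],[0,2.5,115,0],[0,2.5,135,0],[0,2.5,146,0],[0,2.5,146,0]]]' 100; python3 -m jog '[[[0,0,0,0],[0,0,0,0],[0,0,0,0],[0,0,0,0],[0,0,0,0],[0,0,0,0],[0,0,0,0],[0,0,0,0]]]' 0; python3 - <<'E'
from h import *
o=ctrl.observe();p,d=ctrl.capture("wrist");cv2.imwrite("pics/w2.png",p)
p,d=ctrl.capture("side");cv2.imwrite("pics/s2.png",cv2.resize(p[180:310,250:390],None,fx=4.5,fy=4.5,interpolation=cv2.INTER_CUBIC))
print(o)
E
```

```text
time: 2.82
tool_pos: [0.4902, -0.2144, 0.0535]
eef_rot: [-3.107, 0.466, 0.0]
ft_force: [-0.7, -0.6, 0.7]
finger_gap: 0.094
time: 3.82
tool_pos: [0.4903, -0.2149, 0.0534]
eef_rot: [-3.107, 0.467, 0.0]
ft_force: [0.3, 0.5, -1.0]
finger_gap: 0.0296
{'time': 3.825, 'q': array([-4.81612613e-01,  4.45123341e-01,  1.70730836e+00,  2.19439311e-05,
        9.89218027e-01, -1.83139799e-01]), 'qd': array([-0.00025192, -0.0012235 ,  0.00107012,  0.00176085,  0.00037087,
       -0.0008941 ]), 'joint_efforts': array([-1.81281215e-03, -5.55772519e+01, -2.92439818e+01,  5.66660066e-02,
        1.21926209e-01, -6.25133907e-04]), 'tool_pos': array([ 0.49028135, -0.21494831,  0.05340277]), 'eef_rot': array([-3.10663516e+00,  4.67115022e-01,  7.53465776e-05]), 'ft_force': array([ 0.2763695 ,  0.5248587 , -1.01209147]), 'torque': array([-0.09461853,  0.06054565, -0.01097996]), 'finger_gap': 0.029560571475156543}
```

View pics/w2.png

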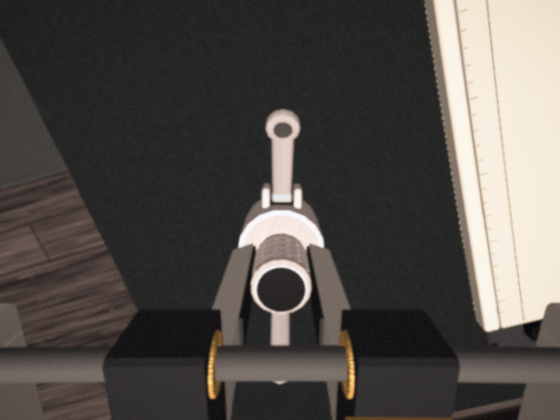

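View pics/s2.png

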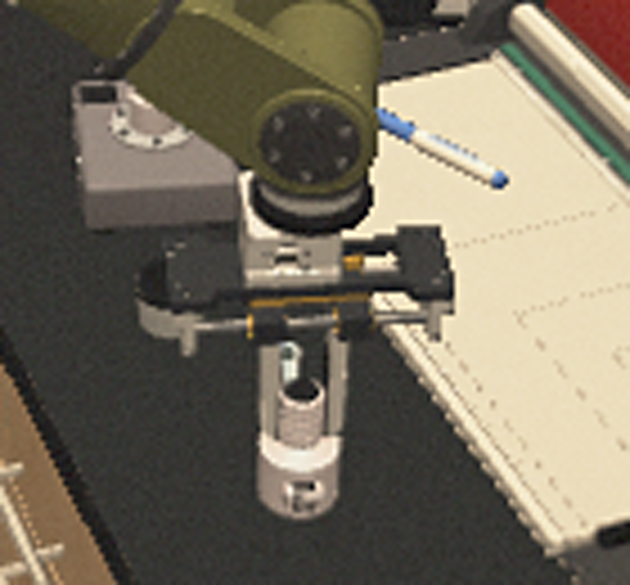

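```bash
python3 -m jog '[[[0,0,-20,0],[0,0,-60,0],[0,0,-110,0],[0,-40,-162,-9],[-12,-100,-162,-18],[-12,-160,-162,-28],[-12,-220,-162,-37],[-12,-277,-162,-37]]]'; python3 -m jog '[[[0,0,0,0],[0,0,0,0],[0,0,0,0]]]'; python3 - <<'E'
from h import *
o=ctrl.observe();p,d=ctrl.capture("wrist");cv2.imwrite("pics/w3.png",p);np.savez("pics/w3.npz",d=d,t=o["tool_pos"],r=o["eef_rot"])
print(o["tool_pos"],o["eef_rot"],o["ft_force"],o["finger_gap"])
M=R.from_rotvec(o["eef_rot"]).as_matrix();print(np.degrees(np.arctan2(M[1,0],M[0,0])),M.round(4))
C=cloud("wrist",d,o);m=(C[...,2]>.105)&(C[...,2]<.13)&(np.hypot(C[...,0]-.525,C[...,1]-.145)<.04);P=C[m];print(m.sum(),P.mean(0),P.min(0),P.max(0))
E
```

```text
time: 4.92
tool_pos: [0.5603, 0.0554, 0.2151]
eef_rot: [-3.094, -0.547, 0.001]
ft_force: [0.1, -0.2, -2.2]
finger_gap: 0.0293
time: 5.3
tool_pos: [0.5601, 0.0522, 0.2154]
eef_rot: [3.095, 0.541, -0.0]
ft_force: [-0.3, 0.3, -3.9]
finger_gap: 0.0294
[0.5600699  0.05224981 0.21536692] [ 3.09463154e+00  5.40607980e-01 -4.83156208e-04] [-0.32205432  0.31404311 -3.87990195] 0.029414815600899563
19.818265238682407 [[ 9.408e-01  3.390e-01 -3.000e-04]
 [ 3.390e-01 -9.408e-01 -1.000e-04]
 [-3.000e-04  0.000e+00 -1.000e+00]]
2055 [0.52933725 0.14963571 0.11466798] [0.50960743 0.1298973  0.10782216] [0.54907029 0.16948487 0.12079865]
```

View pics/w3.png

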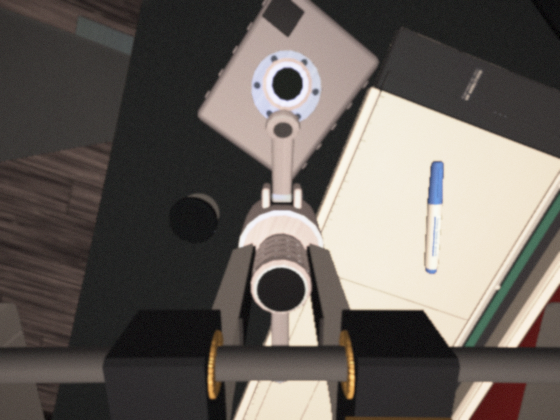

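```bash
cat > meas.py <<'E'
from h import *
def blob(p,u,v,thr=60,w=30):
    g=cv2.cvtColor(p,cv2.COLOR_BGR2GRAY); x0,y0=int(u-w),int(v-w)
    c=cv2.resize(g[max(y0,0):y0+2*w,x0:x0+2*w],None,fx=4,fy=4,interpolation=cv2.INTER_CUBIC)
    m=(c<thr).astype(np.uint8)
    n,l,s,ce=cv2.connectedComponentsWithStats(m)
    k=l[int((v-max(y0,0))*4),int(w*4)]
    cs,_=cv2.findContours((l==k).astype(np.uint8),cv2.RETR_EXTERNAL,cv2.CHAIN_APPROX_NONE)
    e=cv2.fitEllipse(max(cs,key=cv2.contourArea))
    f=lambda q,o:(q+.5)/4-.5+o
    return f(e[0][0],x0),f(e[0][1],max(y0,0)),e[1][0]/4,e[1][1]/4,k
E
python3 - <<'E'
from meas import *
z=np.load("pics/w3.npz");o=dict(tool_pos=z["t"],eef_rot=z["r"]);p=cv2.imread("pics/w3.png")
M=R.from_rotvec(o["eef_rot"]).as_matrix()
a=blob(p,281,290);b=blob(p,287,84);print(a,b)
T=at_z("wrist",*a[:2],o["tool_pos"][2]+.0346,o);N=at_z("wrist",*b[:2],.119,o)
print("tail",T,M.T@(T-o["tool_pos"]),"neck",N,M.T@(N-o["tool_pos"]))
# first picture tail
z=np.load("pics/w1.npz");o1=dict(tool_pos=z["t"],eef_rot=z["r"]);p1=cv2.imread("pics/w1.png")
c=blob(p1,282,208,w=16);print(c,at_z("wrist",*c[:2],.088,o1))
C=cloud("wrist",np.load("pics/w3.npz")["d"],o)
Q=(C-o["tool_pos"])@M
m=(C[...,2]>.235)&(C[...,2]<.26)&(abs(Q[...,0])<.016)&(abs(Q[...,1])<.03);print(m.sum(),Q[m].min(0),Q[m].max(0),np.median(Q[m],0))
E
```

```text
(280.655424118042, 289.2452926635742, 41.66681671142578, 45.75402069091797, np.int32(3)) (287.0529365539551, 83.48146057128906, 27.93153190612793, 30.17246437072754, np.int32(1))
tail [0.55984991 0.05166381 0.24996692] [-0.00041669  0.00047814 -0.03459985] neck [0.52958269 0.14976372 0.119     ] [ 0.00441016 -0.10207875  0.09636127]
(281.44501972198486, 206.8403558731079, 36.22823715209961, 36.8173713684082, np.int32(0)) [ 0.4902466  -0.21358296  0.088     ]
3465 [-0.01598847 -0.0155407  -0.04460928] [ 0.01598374  0.0151703  -0.01968145] [-0.00024775 -0.00424035 -0.03469238]
```

```bash
python3 -m jog '[[[2,-50,0,0],[5,-95,0,0],[5,-102.5,0,0],[5,-102.5,20,0],[5,-102.5,41,0],[5,-102.5,41,0],[5,-102.5,41,0]]]'; python3 - <<'E'
from meas import *
o=ctrl.observe();print(o["tool_pos"],o["ft_force"])
M=R.from_rotvec(o["eef_rot"]).as_matrix()
print(M.T@(np.array([.52958,.14976,.119])-o["tool_pos"]))
p,d=ctrl.capture("side");cv2.imwrite("pics/s4.png",cv2.resize(p[150:250,220:340],None,fx=6,fy=6,interpolation=cv2.INTER_CUBIC))
p,d=ctrl.capture("wrist");cv2.imwrite("pics/w4.png",p)
E
```

```text
time: 6.22
tool_pos: [0.5306, 0.1508, 0.1754]
eef_rot: [3.095, 0.541, 0.002]
ft_force: [-0.0, -0.3, -3.2]
finger_gap: 0.0295
[0.53058383 0.15082073 0.17541805] [-0.0174526  -0.33187193 -3.18407478]
[-0.00136644  0.00064461  0.05641672]
```

View pics/s4.png

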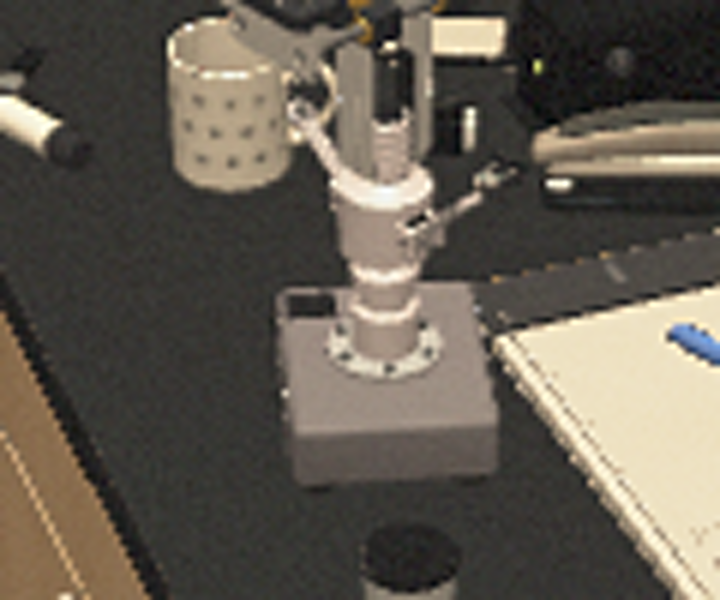

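View pics/w4.png

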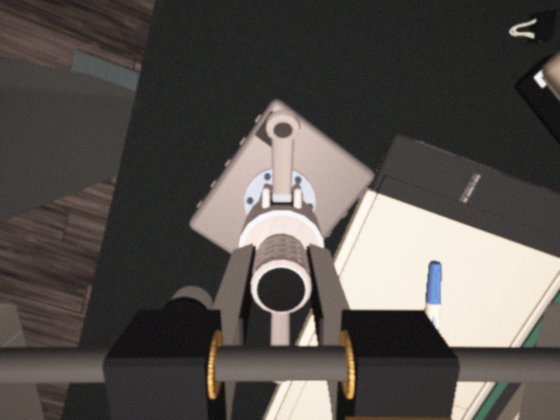

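```bash
python3 -m jog '[[[0,0,0,0],[0,0,0,0]]]'; python3 - <<'E'
from meas import *
o=ctrl.observe();print(o["tool_pos"],o["ft_force"])
M=R.from_rotvec(o["eef_rot"]).as_matrix()
print(M.T@(np.array([.52958,.14976,.119])-o["tool_pos"]))
o=ctrl.observe();p,d=ctrl.capture("side");C=cloud("side",d)
P=C.reshape(-1,3);P=P[np.hypot(P[:,0]-.53,P[:,1]-.15)<.06]
for a,b in((.126,.155),(.06,.084),(.09,.11)):
    q=P[(P[:,2]>a)&(P[:,2]<b)];q=q[np.hypot(q[:,0]-.53,q[:,1]-.15)<.035]
    from scipy.optimize import least_squares
    r={.126:.027,.06:.02,.09:.018}[a]
    s=least_squares(lambda c:np.hypot(q[:,0]-c[0],q[:,1]-c[1])-r,[.53,.15],loss="soft_l1",f_scale=.001);print(a,len(q),s.x,np.abs(s.fun).mean())
E
```

```text
time: 6.58
tool_pos: [0.5302, 0.1514, 0.1747]
eef_rot: [3.094, 0.543, 0.001]
ft_force: [0.6, -0.2, -2.5]
finger_gap: 0.0295
[0.53015959 0.15140136 0.17474512] [ 0.55344954 -0.17025962 -2.50048374]
[-0.0011276   0.00134015  0.05574479]
0.126 107 [0.52980281 0.15008931] 0.0029801456550821895
0.06 77 [0.52871925 0.15168732] 0.0027430669754918155
0.09 56 [0.52780686 0.15130024] 0.0026076728088879897
```

```bash
python3 -m jog '[[[-0.7,0.8,0,0],[-0.7,0.8,4,0],[-0.7,0.8,7,0],[-0.7,0.8,9,0]]]';python3 -m jog '[[[0,0,2,0],[0,0,4,0],[0,0,5,0],[0,0,5,0]]]'
```

```text
time: 7.12
tool_pos: [0.5296, 0.1504, 0.1651]
eef_rot: [3.094, 0.543, -0.001]
ft_force: [0.6, -0.5, -2.2]
finger_gap: 0.0294
time: 7.62
tool_pos: [0.5297, 0.1504, 0.1604]
eef_rot: [-3.094, -0.543, 0.0]
ft_force: [-0.1, 0.0, -3.3]
finger_gap: 0.0293
```

```bash
python3 -m jog '[[[0,0,3,0],[0,0,6,0],[0,0,9,0],[0,0,10,0],[0,0,10,0]]]';python3 -m jog '[[[0,0,3,0],[0,0,6,0],[0,0,9,0],[0,0,11,0],[0,0,11,0]]]'
```

```text
time: 8.25
tool_pos: [0.5297, 0.1504, 0.1504]
eef_rot: [3.094, 0.543, -0.0]
ft_force: [0.4, 0.1, -2.7]
finger_gap: 0.0292
time: 8.88
tool_pos: [0.5296, 0.1504, 0.1393]
eef_rot: [-3.094, -0.543, 0.0]
ft_force: [0.0, 0.5, -3.4]
finger_gap: 0.0294
```

Free sliding so far. Now into the seal, slowly.

```bash
python3 -m jog '[[[0,0,1.5,0],[0,0,3,0],[0,0,4.5,0],[0,0,5.5,0],[0,0,5.5,0]]]';python3 -m jog '[[[0,0,1,0],[0,0,2,0],[0,0,2,0]]]'
```

```text
time: 9.5
tool_pos: [0.5298, 0.1504, 0.1344]
eef_rot: [3.094, 0.543, 0.001]
ft_force: [-2.8, -0.6, 4.3]
finger_gap: 0.0293
time: 9.88
tool_pos: [0.5297, 0.1504, 0.1323]
eef_rot: [3.094, 0.543, 0.001]
ft_force: [-2.7, -0.7, 4.6]
finger_gap: 0.0296
```

```bash
python3 -m jog '[[[0,0,1,0],[0,0,2,0],[0,0,2,0]]]';python3 -m jog '[[[0,0,0.5,0],[0,0,0.5,0]]]'
```

```text
time: 10.25
tool_pos: [0.5297, 0.1504, 0.1302]
eef_rot: [3.094, 0.543, 0.0]
ft_force: [-2.7, -1.0, 5.0]
finger_gap: 0.0295
time: 10.5
tool_pos: [0.5298, 0.1505, 0.1297]
eef_rot: [-3.094, -0.543, -0.001]
ft_force: [-3.2, 0.3, 5.3]
finger_gap: 0.0294
```

```bash
python3 -m jog '[[[0,0,0.5,0],[0,0,0.5,0]]]'
```

```text
time: 10.75
tool_pos: [0.5298, 0.1504, 0.1294]
eef_rot: [-3.094, -0.543, -0.001]
ft_force: [-4.3, -1.3, 5.8]
finger_gap: 0.0294
```

```bash
python3 -m jog '[[[0,0,0.5,0],[0,0,0.5,0]]]'
```

```text
time: 11.0
tool_pos: [0.5298, 0.1504, 0.1293]
eef_rot: [3.094, 0.543, 0.001]
ft_force: [-5.4, -1.6, 11.5]
finger_gap: 0.0295
```

```bash
python3 -m jog '[[[0,0,0.3,0],[0,0,0.3,0]]]'
```

```text
time: 11.25
tool_pos: [0.5298, 0.1504, 0.1293]
eef_rot: [3.094, 0.543, 0.001]
ft_force: [-7.4, -1.7, 14.4]
finger_gap: 0.0295
```

```bash
python3 -m jog '[[[0,0,-0.6,0],[0,0,-0.6,0]]]'; python3 -m jog '[[[0,0,0,0],[0,0,0,0],[0,0,0,0],[0,0,0,0],[0,0,0,0],[0,0,0,0]]]' 60; python3 - <<'E'
from meas import *
o=ctrl.observe();print(o["tool_pos"],o["ft_force"],o["finger_gap"])
p,d=ctrl.capture("side");cv2.imwrite("pics/s5.png",cv2.resize(p[150:250,220:340],None,fx=6,fy=6,interpolation=cv2.INTER_CUBIC))
p,d=ctrl.capture("wrist");cv2.imwrite("pics/w5.png",p);np.savez("pics/w5.npz",d=d,t=o["tool_pos"],r=o["eef_rot"])
E
```

```text
time: 11.5
tool_pos: [0.5298, 0.1504, 0.1293]
eef_rot: [3.094, 0.543, 0.001]
ft_force: [-4.0, -1.6, 8.6]
finger_gap: 0.0296
time: 12.25
tool_pos: [0.5297, 0.1504, 0.1288]
eef_rot: [3.094, 0.543, 0.0]
ft_force: [0.0, -0.5, -0.4]
finger_gap: 0.0569
[0.52970299 0.1504226  0.12875585] [ 0.00125385 -0.49760948 -0.35286279] 0.05685670422566798
```

View pics/s5.png

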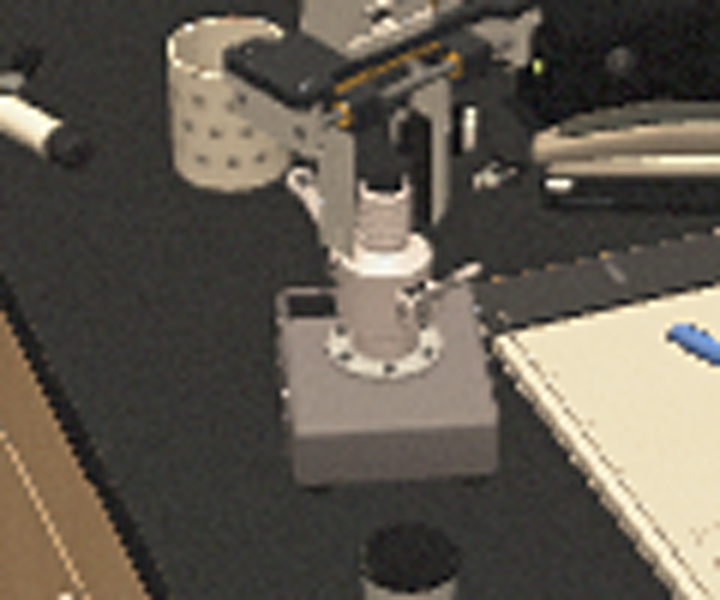

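View pics/w5.png

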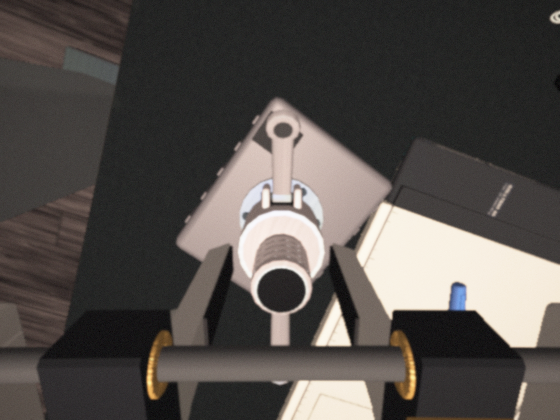

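```bash
python3 -m jog '[[[0,0,-15,0],[0,0,-40,0],[0,0,-70,0],[0,0,-85,0],[0,0,-85,0],[0,0,-85,0]]]' 60; python3 - <<'E'
from meas import *
o=ctrl.observe();print(o["tool_pos"],o["ft_force"],o["finger_gap"])
p,d=ctrl.capture("wrist");cv2.imwrite("pics/w6.png",p);np.savez("pics/w6.npz",d=d,t=o["tool_pos"],r=o["eef_rot"])
M=R.from_rotvec(o["eef_rot"]).as_matrix();C=cloud("wrist",d,o);Q=(C-o["tool_pos"])@M;Q[...,2]=C[...,2]
m=(C[...,2]>.15)&(C[...,2]<.18)&(np.hypot(Q[...,0],Q[...,1])<.025);print("tail",Q[m].min(0),Q[m].max(0),np.median(Q[m],0))
m=(C[...,2]>.115)&(C[...,2]<.128)&(np.hypot(Q[...,0],Q[...,1])<.029);print("roof",np.median(Q[m],0))
for s in(1,-1):
  m=(C[...,2]>.085)&(C[...,2]<.16)&(abs(Q[...,0])<.015)&(s*Q[...,1]>.04)&(s*Q[...,1]<.1)
  q=Q[m];print(s,len(q),np.abs(q[:,1]).max(),q[:,0].mean());b=np.abs(q[:,1])
  for a in np.arange(.04,.09,.006):
    k=(b>=a)&(b<a+.006)
    if k.sum():print(round(a,3),k.sum(),np.median(q[k,2]).round(4),q[k,0].min().round(4),q[k,0].max().round(4))
E
```

```text
time: 13.1
tool_pos: [0.5293, 0.1503, 0.2127]
eef_rot: [3.094, 0.543, -0.002]
ft_force: [-0.7, -0.2, 0.1]
finger_gap: 0.0566
[0.52932547 0.15033943 0.21272772] [-0.66026693 -0.21256126  0.08450541] 0.05663260927690259
tail [-0.01542742 -0.01486822  0.15004318] [0.01485445 0.01514074 0.16659957] [-0.00027417 -0.00232198  0.16419198]
roof [-0.00028478 -0.01191379  0.12019631]
1 824 0.07756671517117024 -0.0008017578035594036
0.04 119 0.1142 -0.0067 0.0052
0.046 124 0.1201 -0.0066 0.0051
0.052 137 0.1263 -0.0065 0.0051
0.058 130 0.1324 -0.0064 0.005
0.064 194 0.139 -0.0097 0.0074
0.07 116 0.1433 -0.0089 0.0074
0.076 4 0.143 -0.0029 0.0005
-1 888 0.08260521105349856 0.0005838573774508619
0.04 96 0.1109 -0.0054 0.0056
0.046 92 0.1149 -0.0053 0.0064
0.052 104 0.1191 -0.0052 0.0063
0.058 118 0.1238 -0.0051 0.0061
0.064 110 0.1285 -0.0056 0.0073
0.07 179 0.1326 -0.0078 0.0095
0.076 179 0.1356 -0.0078 0.0096
0.082 10 0.1337 -0.0025 0.0042
```

View pics/w6.png

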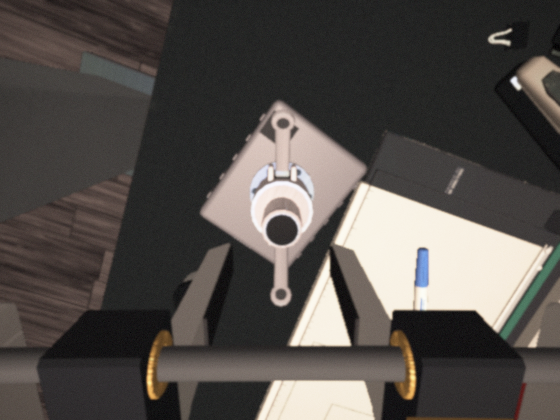

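```bash
python3 -m jog '[[[0,35,0,0],[0,70,0,0],[0,70,0,0],[0,70,0,0],[0,70,25,0],[0,70,45,0],[0,70,60,0],[0,70,60,0]]]' 0; python3 -m jog '[[[0,0,3,0],[0,0,6,0],[0,0,9,0],[0,0,12,0]]]'
```

```text
time: 14.15
tool_pos: [0.553, 0.0851, 0.1529]
eef_rot: [-3.094, -0.544, 0.003]
ft_force: [-0.0, -0.3, 0.6]
finger_gap: 0.0005
time: 14.65
tool_pos: [0.554, 0.0843, 0.1422]
eef_rot: [3.094, 0.543, 0.002]
ft_force: [1.3, -4.6, 9.5]
finger_gap: 0.0006
```

```bash
python3 -m jog '[[[0,0,2,0],[0,0,4,0],[0,0,6,0],[0,0,8,0]]]'; python3 -m jog '[[[0,0,2,0],[0,0,4,0],[0,0,6,0],[0,0,8,0]]]'
```

```text
time: 15.15
tool_pos: [0.554, 0.0845, 0.1344]
eef_rot: [3.094, 0.542, 0.003]
ft_force: [0.2, -0.4, 4.3]
finger_gap: 0.0006
time: 15.65
tool_pos: [0.5535, 0.0846, 0.1256]
eef_rot: [3.094, 0.543, -0.0]
ft_force: [0.6, -1.2, 4.6]
finger_gap: 0.0001
```

Smooth, about 4.5 N. Continuing.

```bash
python3 -m jog '[[[0,0,3,0],[0,0,6,0],[0,0,9,0],[0,0,12,0]]]'; python3 -m jog '[[[0,0,3,0],[0,0,6,0],[0,0,9,0],[0,0,12,0]]]'; python3 -m jog '[[[0,0,2,0],[0,0,4,0],[0,0,6,0],[0,0,8,0],[0,0,8,0]]]'
```

```text
time: 16.15
tool_pos: [0.5536, 0.0844, 0.1136]
eef_rot: [3.094, 0.543, 0.0]
ft_force: [1.4, -2.7, 4.5]
finger_gap: 0.0005
time: 16.65
tool_pos: [0.5537, 0.0842, 0.1017]
eef_rot: [3.094, 0.543, 0.0]
ft_force: [1.3, -3.6, 5.9]
finger_gap: 0.0008
time: 17.27
tool_pos: [0.5536, 0.0844, 0.0938]
eef_rot: [3.094, 0.543, 0.0]
ft_force: [1.4, -3.0, 4.5]
finger_gap: 0.0006
```

```bash
python3 -m jog '[[[0,0,2,0],[0,0,4,0],[0,0,6,0],[0,0,8,0],[0,0,8,0]]]'; python3 -m jog '[[[0,0,1,0],[0,0,2,0],[0,0,3,0],[0,0,3,0]]]'
```

```text
time: 17.9
tool_pos: [0.5534, 0.085, 0.0858]
eef_rot: [-3.094, -0.543, 0.0]
ft_force: [-1.0, 2.4, 6.8]
finger_gap: 0.0005
time: 18.4
tool_pos: [0.5535, 0.0849, 0.0829]
eef_rot: [-3.094, -0.543, -0.0]
ft_force: [0.7, 1.0, 5.9]
finger_gap: 0.0003
```

```bash
python3 -m jog '[[[0,0,1,0],[0,0,2,0],[0,0,2,0]]]'; python3 -m jog '[[[0,0,1,0],[0,0,1,0]]]';
```

```text
time: 18.77
tool_pos: [0.5535, 0.0849, 0.0809]
eef_rot: [-3.094, -0.543, -0.0]
ft_force: [0.2, 0.0, 6.3]
finger_gap: 0.0006
time: 19.02
tool_pos: [0.5535, 0.0849, 0.0799]
eef_rot: [-3.094, -0.543, -0.0]
ft_force: [-0.2, 0.9, 7.3]
finger_gap: 0.0002
```

```bash
python3 -m jog '[[[0,0,1,0],[0,0,1,0]]]'; python3 - <<'E'
from h import *
p,d=ctrl.capture("side");cv2.imwrite("pics/s7.png",cv2.resize(p[150:250,220:340],None,fx=6,fy=6,interpolation=cv2.INTER_CUBIC))
E
```

```text
time: 19.27
tool_pos: [0.5535, 0.0849, 0.0789]
eef_rot: [-3.094, -0.543, -0.0]
ft_force: [-0.5, 0.9, 6.0]
finger_gap: 0.0008
```

View pics/s7.png

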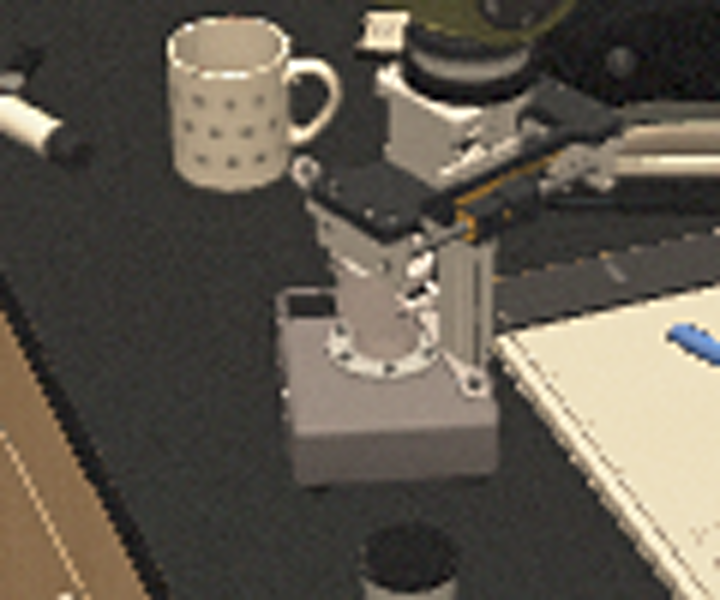

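```bash
python3 -m jog '[[[0,0,1,0],[0,0,1,0]]]'; python3 -m jog '[[[0,0,1,0],[0,0,1,0]]]'; python3 -m jog '[[[0,0,1,0],[0,0,1,0]]]'
```

```text
time: 19.58
tool_pos: [0.5536, 0.0848, 0.0779]
eef_rot: [-3.094, -0.543, -0.0]
ft_force: [-0.2, 0.2, 7.3]
finger_gap: 0.0005
time: 19.82
tool_pos: [0.5535, 0.0848, 0.0769]
eef_rot: [-3.094, -0.543, -0.0]
ft_force: [-0.4, -0.2, 6.8]
finger_gap: 0.0002
time: 20.08
tool_pos: [0.5536, 0.0848, 0.0759]
eef_rot: [-3.094, -0.543, -0.0]
ft_force: [0.5, -0.1, 6.2]
finger_gap: 0.0003
```

```bash
python3 -m jog '[[[0,0,1,0],[0,0,1,0]]]'; python3 -m jog '[[[0,0,1,0],[0,0,1,0]]]';  python3 - <<'E'
from h import *
p,d=ctrl.capture("side");cv2.imwrite("pics/s8.png",cv2.resize(p[150:250,220:340],None,fx=6,fy=6,interpolation=cv2.INTER_CUBIC))
E
```

```text
time: 20.32
tool_pos: [0.5536, 0.0848, 0.0748]
eef_rot: [-3.094, -0.543, -0.0]
ft_force: [0.3, -0.3, 6.8]
finger_gap: 0.0004
time: 20.58
tool_pos: [0.5536, 0.0848, 0.0739]
eef_rot: [-3.094, -0.543, -0.0]
ft_force: [0.0, 0.1, 6.2]
finger_gap: 0.0003
```

View pics/s8.png

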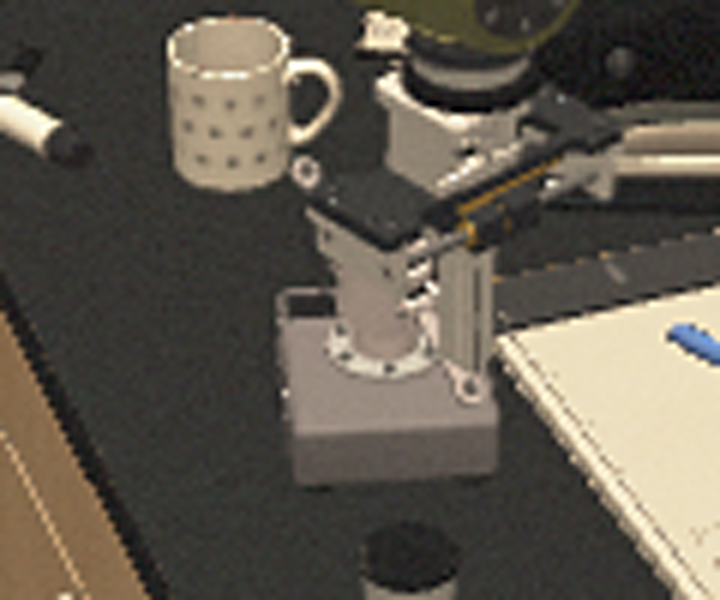

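```bash
python3 -m jog '[[[0,0,1,0],[0,0,1,0]]]'; python3 -m jog '[[[0,0,0.7,0],[0,0,0.7,0]]]'; python3 -m jog '[[[0,0,0.7,0],[0,0,0.7,0]]]'
```

```text
time: 20.88
tool_pos: [0.5535, 0.0847, 0.0728]
eef_rot: [-3.094, -0.543, -0.0]
ft_force: [0.9, -1.1, 6.1]
finger_gap: 0.0003
time: 21.12
tool_pos: [0.5536, 0.0847, 0.0721]
eef_rot: [-3.094, -0.543, -0.0]
ft_force: [0.3, -1.0, 6.4]
finger_gap: 0.0004
time: 21.38
tool_pos: [0.5536, 0.0847, 0.0715]
eef_rot: [-3.094, -0.543, -0.0]
ft_force: [0.4, -0.5, 7.2]
finger_gap: 0.0004
```

```bash
python3 -m jog '[[[0,0,0.7,0],[0,0,0.7,0]]]'; python3 -m jog '[[[0,0,0.7,0],[0,0,0.7,0]]]'; python3 -m jog '[[[0,0,0.7,0],[0,0,0.7,0]]]'
```

```text
time: 21.62
tool_pos: [0.5537, 0.0847, 0.071]
eef_rot: [-3.094, -0.543, -0.001]
ft_force: [-0.4, -0.1, 8.4]
finger_gap: 0.0003
time: 21.88
tool_pos: [0.5539, 0.0846, 0.0705]
eef_rot: [3.094, 0.543, 0.002]
ft_force: [-0.6, -2.0, 10.4]
finger_gap: 0.0004
time: 22.12
tool_pos: [0.554, 0.0846, 0.0701]
eef_rot: [3.094, 0.543, 0.002]
ft_force: [-0.8, -2.6, 13.4]
finger_gap: 0.0008
```

```bash
python3 -m jog '[[[0,0,-10,0],[0,0,-50,0],[0,0,-100,0],[0,-30,-143,0],[0,-70,-143,0],[0,-70,-143,0],[0,-70,-143,0],[0,-70,-143,0]]]' 0; cat > look.py <<'E'
from meas import *
import sys
o=ctrl.observe();print(o["tool_pos"],o["ft_force"])
p,d=ctrl.capture("wrist");cv2.imwrite(f"pics/{sys.argv[1]}.png",p)
s,_=ctrl.capture("side");cv2.imwrite(f"pics/{sys.argv[1]}s.png",cv2.resize(s[150:250,220:340],None,fx=6,fy=6,interpolation=cv2.INTER_CUBIC))
M=R.from_rotvec(o["eef_rot"]).as_matrix();C=cloud("wrist",d,o);Q=(C-np.array([.5294,.1503,0]))@M;Q[...,2]=C[...,2]
m=(C[...,2]>.15)&(C[...,2]<.18)&(np.hypot(Q[...,0],Q[...,1])<.025);print("tail",Q[m].min(0),Q[m].max(0),np.median(Q[m],0))
m=(C[...,2]>.11)&(C[...,2]<.13)&(np.hypot(Q[...,0],Q[...,1])<.029)
q=Q[m];A=np.c_[q[:,:2],np.ones(len(q))]
for _ in range(4):
  c=np.linalg.lstsq(A,q[:,2],rcond=None)[0];k=abs(A@c-q[:,2])<.0015;A,q=A[k],q[k]
print("roof n",len(q),"slope deg",np.degrees(c[:2]),"z0",c[2])
for s in(1,-1):
  m=(C[...,2]>.056)&(C[...,2]<.16)&(abs(Q[...,0])<.006)&(s*Q[...,1]>.036)&(s*Q[...,1]<.1)
  q=Q[m];b=np.abs(q[:,1]);print(s,[(round(a*1e3),(np.median(q[(b>=a)&(b<a+.006),2])*1e3).round(1)) for a in np.arange(.036,.09,.006) if ((b>=a)&(b<a+.006)).sum()])
E
python3 look.py w9
```

```text
time: 23.12
tool_pos: [0.5298, 0.1496, 0.2118]
eef_rot: [3.095, 0.541, -0.001]
ft_force: [0.1, 0.5, -0.0]
finger_gap: 0.0004
[0.52981036 0.149613   0.21179614] [ 0.07968823  0.47115452 -0.03746866]
tail [-0.01537639 -0.01406665  0.15011038] [0.01475282 0.01402452 0.16691559] [-0.00032297 -0.00168762  0.16419878]
roof n 533 slope deg [-0.05243518  2.7291979 ] z0 0.12062838244265718
1 []
-1 [(36, np.float64(108.9)), (42, np.float64(113.4)), (48, np.float64(117.3)), (54, np.float64(121.6)), (60, np.float64(125.7)), (66, np.float64(130.9)), (72, np.float64(134.9)), (78, np.float64(135.6))]
```

View pics/w9s.png

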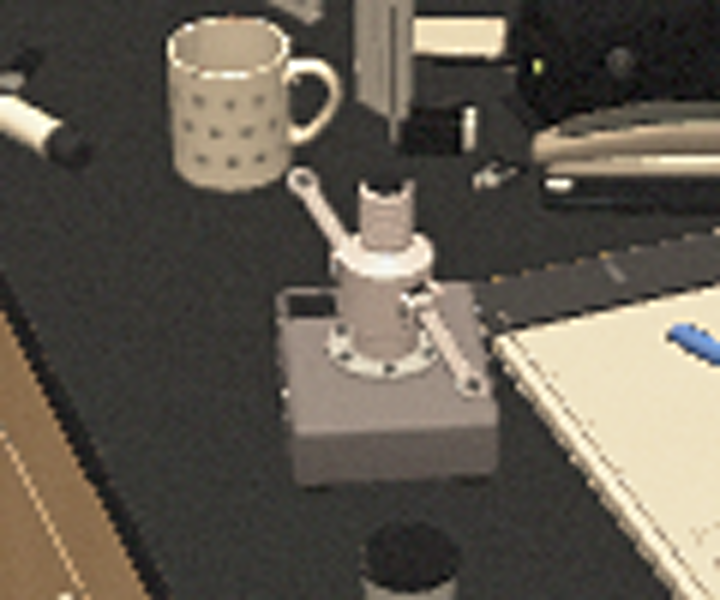

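View pics/w9.png

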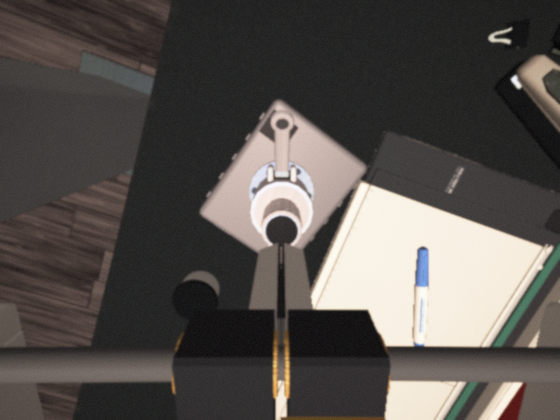

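```bash
python3 - <<'E'
from h import *
yw=np.radians(19.8);ty=np.array([np.sin(yw),-np.cos(yw),0]);ax=np.array([.5296,.1503,.076])
for s in(1,-1):
  for q in(0,.1,.2,.3,1.3,1.4,1.5,1.6,1.7):
    e=np.radians(50)-q
    P=ax+s*ty*(.03+.056*np.cos(e))+np.array([0,0,.022+.056*np.sin(e)])
    u,v=proj("side",P);print(s,q,round((u-220)*6),round((v-150)*6))
u,v=proj("side",ax+[0,0,.088]);print("tailtop",(u-220)*6,(v-150)*6)
E
```

```text
1 0 461 260
1 0.1 466 269
1 0.2 470 278
1 0.3 474 287
1 1.3 478 369
1 1.4 474 374
1 1.5 471 378
1 1.6 466 382
1 1.7 462 384
-1 0 309 167
-1 0.1 304 170
-1 0.2 300 174
-1 0.3 297 178
-1 1.3 295 252
-1 1.4 297 261
-1 1.5 301 269
-1 1.6 305 278
-1 1.7 309 286
tailtop 382.9646049169701 178.13533554271646
```

```bash
python3 -m jog '[[[0,-35,0,0],[0,-71,0,0],[0,-71,0,0],[0,-71,20,0],[0,-71,40,0],[0,-71,60,0],[0,-71,66,0],[0,-71,66,0]]]' 0; python3 -m jog '[[[0,0,2,0],[0,0,4,0],[0,0,6,0],[0,0,8,0],[0,0,10,0]]]'
```

```text
time: 24.22
tool_pos: [0.5058, 0.2167, 0.1464]
eef_rot: [3.094, 0.542, -0.0]
ft_force: [-0.2, -0.0, 0.6]
finger_gap: 0.0002
time: 24.85
tool_pos: [0.5056, 0.2174, 0.1364]
eef_rot: [-3.094, -0.543, -0.001]
ft_force: [-1.3, 2.2, 3.8]
finger_gap: 0.0005
```

```bash
python3 -m jog '[[[0,0,2,0],[0,0,4,0],[0,0,6,0],[0,0,8,0],[0,0,10,0]]]'; python3 -m jog '[[[0,0,3,0],[0,0,6,0],[0,0,9,0],[0,0,12,0]]]'
```

```text
time: 25.48
tool_pos: [0.5056, 0.2172, 0.1262]
eef_rot: [-3.094, -0.543, -0.0]
ft_force: [-1.1, 0.4, 4.9]
finger_gap: 0.0003
time: 25.98
tool_pos: [0.5055, 0.2173, 0.1141]
eef_rot: [-3.094, -0.543, -0.0]
ft_force: [-0.4, 1.8, 5.5]
finger_gap: 0.0006
```

```bash
python3 -m jog '[[[0,0,3,0],[0,0,6,0],[0,0,9,0],[0,0,12,0]]]'; python3 -m jog '[[[0,0,3,0],[0,0,6,0],[0,0,9,0],[0,0,11,0],[0,0,11,0]]]'; python3 -m jog '[[[0,0,2,0],[0,0,4,0],[0,0,6,0],[0,0,6,0]]]'
```

```text
time: 26.48
tool_pos: [0.5055, 0.2173, 0.1021]
eef_rot: [-3.094, -0.543, 0.0]
ft_force: [-0.8, 3.1, 5.7]
finger_gap: 0.0007
time: 27.1
tool_pos: [0.5056, 0.2169, 0.0911]
eef_rot: [3.094, 0.543, 0.0]
ft_force: [0.0, 2.0, 5.5]
finger_gap: 0.0001
time: 27.6
tool_pos: [0.5058, 0.2166, 0.0852]
eef_rot: [3.093, 0.543, 0.001]
ft_force: [-0.1, -1.4, 6.1]
finger_gap: 0.0004
```

```bash
python3 -m jog '[[[0,0,1,0],[0,0,2,0],[0,0,3,0],[0,0,3,0]]]'; python3 -m jog '[[[0,0,1,0],[0,0,2,0],[0,0,3,0],[0,0,3,0]]]'; python3 -m jog '[[[0,0,1,0],[0,0,1,0]]]'
```

```text
time: 28.1
tool_pos: [0.5059, 0.2167, 0.0823]
eef_rot: [3.093, 0.543, 0.001]
ft_force: [0.3, -1.5, 6.6]
finger_gap: 0.0008
time: 28.6
tool_pos: [0.5058, 0.2168, 0.0793]
eef_rot: [3.094, 0.543, 0.001]
ft_force: [0.6, 0.6, 6.6]
finger_gap: 0.0006
time: 28.85
tool_pos: [0.5058, 0.2168, 0.0783]
eef_rot: [3.094, 0.543, 0.001]
ft_force: [1.6, 0.6, 5.6]
finger_gap: 0.0005
```

```bash
python3 -m jog '[[[0,0,1,0],[0,0,1,0]]]'; python3 -m jog '[[[0,0,1,0],[0,0,1,0]]]'
```

```text
time: 29.1
tool_pos: [0.5058, 0.2168, 0.0773]
eef_rot: [3.094, 0.543, 0.001]
ft_force: [0.5, 0.2, 5.9]
finger_gap: 0.0006
time: 29.35
tool_pos: [0.5058, 0.2169, 0.0763]
eef_rot: [3.094, 0.543, 0.001]
ft_force: [0.1, 1.0, 6.2]
finger_gap: 0.0
```

```bash
python3 -m jog '[[[0,0,1,0],[0,0,1,0]]]'; python3 -m jog '[[[0,0,1,0],[0,0,1,0]]]'; python3 -m jog '[[[0,0,0.8,0],[0,0,0.8,0]]]'
```

```text
time: 29.6
tool_pos: [0.5058, 0.2169, 0.0753]
eef_rot: [3.094, 0.543, 0.001]
ft_force: [0.4, 0.7, 5.9]
finger_gap: 0.0004
time: 29.85
tool_pos: [0.5058, 0.2169, 0.0743]
eef_rot: [3.094, 0.543, 0.001]
ft_force: [0.0, 0.5, 5.8]
finger_gap: 0.0006
time: 30.1
tool_pos: [0.5058, 0.2169, 0.0735]
eef_rot: [3.094, 0.543, 0.001]
ft_force: [0.6, 0.3, 5.4]
finger_gap: 0.0005
```

```bash
python3 -m jog '[[[0,0,0.8,0],[0,0,0.8,0]]]'; python3 -m jog '[[[0,0,0.8,0],[0,0,0.8,0]]]'; python3 -m jog '[[[0,0,0.7,0],[0,0,0.7,0]]]'
```

```text
time: 30.35
tool_pos: [0.5058, 0.2169, 0.0727]
eef_rot: [3.094, 0.543, 0.001]
ft_force: [0.2, 1.4, 6.1]
finger_gap: 0.0003
time: 30.6
tool_pos: [0.5058, 0.2169, 0.0719]
eef_rot: [3.094, 0.543, 0.001]
ft_force: [0.6, 0.7, 5.7]
finger_gap: 0.0005
time: 30.85
tool_pos: [0.5058, 0.2169, 0.0712]
eef_rot: [3.094, 0.543, 0.001]
ft_force: [0.4, 0.1, 5.5]
finger_gap: 0.0006
```

```bash
python3 -m jog '[[[0,0,0.7,0],[0,0,0.7,0]]]'; python3 -m jog '[[[0,0,0.7,0],[0,0,0.7,0]]]'; python3 -m jog '[[[0,0,0.7,0],[0,0,0.7,0]]]'
```

```text
time: 31.1
tool_pos: [0.5057, 0.2169, 0.0705]
eef_rot: [3.094, 0.543, 0.001]
ft_force: [-0.6, 1.2, 6.1]
finger_gap: 0.0007
time: 31.35
tool_pos: [0.5057, 0.2169, 0.0698]
eef_rot: [3.094, 0.543, 0.001]
ft_force: [0.3, 2.1, 6.0]
finger_gap: 0.0005
time: 31.6
tool_pos: [0.5058, 0.217, 0.0691]
eef_rot: [3.094, 0.543, 0.001]
ft_force: [-1.0, -0.1, 6.0]
finger_gap: 0.0001
```

```bash
python3 -m jog '[[[0,0,0.7,0],[0,0,0.7,0]]]'; python3 -m jog '[[[0,0,0.7,0],[0,0,0.7,0]]]'; python3 - <<'E'
from h import *
p,d=ctrl.capture("side");cv2.imwrite("pics/s10.png",cv2.resize(p[150:250,220:340],None,fx=6,fy=6,interpolation=cv2.INTER_CUBIC))
E
```

```text
time: 31.85
tool_pos: [0.5058, 0.217, 0.0686]
eef_rot: [3.094, 0.543, 0.001]
ft_force: [-0.3, 1.1, 8.7]
finger_gap: 0.0003
time: 32.1
tool_pos: [0.506, 0.2171, 0.0682]
eef_rot: [3.094, 0.543, 0.002]
ft_force: [-1.2, 1.0, 10.4]
finger_gap: 0.0009
```

View pics/s10.png

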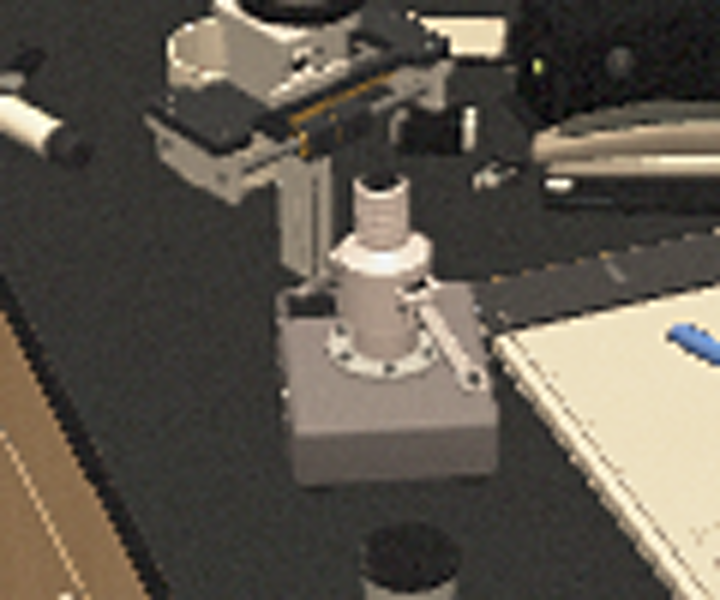

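```bash
python3 -m jog '[[[0,0,0.6,0],[0,0,0.6,0]]]'; python3 -m jog '[[[0,0,-10,0],[0,0,-50,0],[0,0,-100,0],[0,-20,-143,0],[0,-40,-150,0],[0,-40,-150,0],[0,-40,-150,0]]]' 0; python3 look.py w11
```

```text
time: 32.4
tool_pos: [0.5061, 0.2173, 0.0678]
eef_rot: [-3.094, -0.543, -0.002]
ft_force: [-2.3, 2.7, 11.9]
finger_gap: 0.0006
time: 33.28
tool_pos: [0.4915, 0.2542, 0.2154]
eef_rot: [3.093, 0.543, -0.004]
ft_force: [0.8, 0.1, -1.0]
finger_gap: 0.0004
[0.491528  0.2541788 0.2154172] [ 0.84214701  0.06666306 -1.03706021]
tail [-0.00198857 -0.01620469  0.15029518] [-0.00113033 -0.0091921   0.1652993 ] [-0.00153941 -0.01452359  0.16033975]
roof n 0 slope deg [0. 0.] z0 0.0
1 []
-1 [(54, np.float64(74.7)), (60, np.float64(71.9)), (66, np.float64(66.7)), (72, np.float64(61.6)), (78, np.float64(58.1))]
```

View pics/w11s.png

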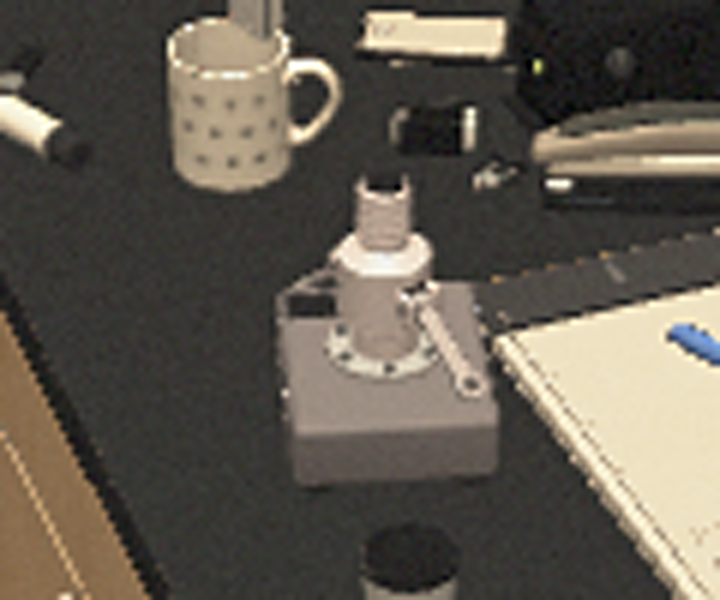

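View pics/w11.png

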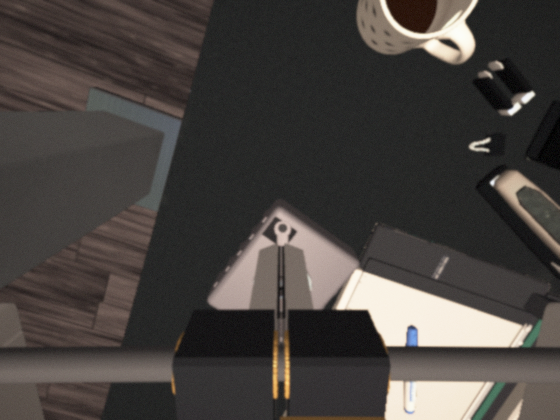

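```bash
python3 -m jog '[[[0,50,-10,0],[0,100,-25,0],[0,150,-25,0],[0,195,-25,0],[0,205,-25,0],[0,205,-25,0],[0,205,-25,0]]]' 100; python3 look.py w12
```

```text
time: 34.25
tool_pos: [0.5614, 0.063, 0.2419]
eef_rot: [-3.094, -0.544, 0.001]
ft_force: [-0.6, -0.1, -1.0]
finger_gap: 0.0672
[0.56137141 0.06299029 0.24187945] [-0.59463136 -0.12740846 -1.0425319 ]
tail [-0.01540388 -0.0152559   0.15173249] [0.01505238 0.01554751 0.16692993] [-7.82403859e-05  5.45242528e-04  1.64315787e-01]
roof n 775 slope deg [0.05744696 1.03933094] z0 0.11993135947830783
1 [(36, np.float64(94.6)), (42, np.float64(90.0)), (48, np.float64(85.0)), (54, np.float64(80.6)), (60, np.float64(75.7)), (66, np.float64(70.3)), (72, np.float64(66.7)), (78, np.float64(62.8))]
-1 [(36, np.float64(93.2)), (42, np.float64(87.8)), (48, np.float64(83.0)), (54, np.float64(77.4)), (60, np.float64(71.7)), (66, np.float64(66.5)), (72, np.float64(61.3)), (78, np.float64(58.4))]
```

View pics/w12.png

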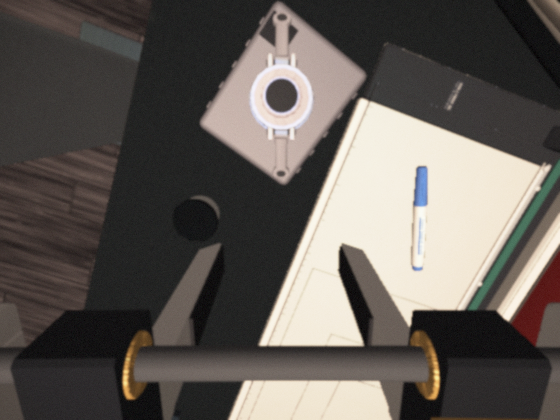

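```bash
python3 -m jog '[[[0,0,0,0],[0,0,0,0],[0,0,0,0]]]'; python3 - <<'E'
from bench import ctrl
print(ctrl.job_done())
E
```

```text
time: 34.72
tool_pos: [0.5616, 0.0622, 0.2421]
eef_rot: [3.094, 0.543, 0.0]
ft_force: [-0.9, 0.8, 0.7]
finger_gap: 0.094
the job is handed in; nothing more can be done
None
```

The coupling is home on the adaptor with both levers swung down, and I handed the job in at about 35 s; no verdict came back.

- **Seating:** I gripped the coupling by its tail and slid it over the adaptor with no measurable side load until it met the sealing ring. I then pushed it through about 8–9 N of drag to the hard stop, at a peak of about 17 N. It was home with both levers still up, about 37 to 45 degrees above level by the depth readings.
- **Levers:** I let go, then pressed each lever down with the shut fingers, mostly at 5–8 N. I stopped when the force rose at the stop, at about 14 N for the first lever and 12 N for the second. The first needed about 10.6 N as it started to move.
- **Last wrist-camera and depth check:**

| Quantity | Measured | Required |
|---|---|---|
| Coupling origin height | about 76.3 mm from the tail top (76.9 mm from the roof face) | 76 mm, +1.8 / −3 mm |
| Sideways offset | within about 0.5 mm of the axis | under 3 mm |
| Tilt | about 1 degree | under 4 degrees |
| Lever angles | about 1.55 and 1.58 rad | over 1.4 rad |

- **Clearance:** The arm ended clear of everything. The clip tub and mug looked where they were in the camera views, and I never worked near the eraser or glue stick, but I did not measure the positions of any of the four.
- **A reading that disagreed:** With only the first lever down, the depth fit showed the coupling tilted 2.7 degrees. That is within the tilt the task expects, and it dropped to about 1 degree with both levers down.

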